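# Cock the sprung clamp, load the housing, trip the clamp

### The arm

A 6-joint arm with a two-finger parallel gripper is mounted at the origin on the work surface. World frame = base frame: x ahead of the robot, y to its left, z up, the work surface at z = 0. Lengths are in mm, angles in rad, forces in N, time in s.
With the tool pointing down it reaches from about 350 to 775 mm from the base axis. Payload 7.3 kg.
Tool frame: the origin (TCP) lies midway between the tips of the shut fingers; the grasp point (between the pads) lies 19 mm behind it; z points along the fingers, y is the direction in which the jaws open and shut (so a half turn about z gives the same grasp; the last joint's range is limited). The gripper opens to 92 mm and grips with 3 to 60 N. Pads are 19 mm wide; open, the fingers measure 130 mm over their backs; the gripper's body (75 mm by 190 mm) begins 47 mm behind the grasp point.
Start: joints at [1.14, 0.342, 1.524, -0, 1.275, -0.146], TCP at [147.493, 503.879, 193.941] pointing down, gripper open.
Joint ranges: [-2.53, 2.53], [-0.77, 2.02], [0.04, 2.7], [-1, 4.14], [0.28, 2.66], [-3.11, 3.11]. Speed limits (rad/s): [2.57, 2.57, 3.14, 3.14, 3.14, 3.14].

### API

Orientations are given as [roll, pitch, yaw] about the fixed x, y, z axes, in that order (R = Rz(yaw) Ry(pitch) Rx(roll)).
In Python, from plant import sensors, imaging, ticket gives the robot as it stands. The module is installed in compiled form; this text tells all that it offers.
- The arm moves only by the tool arm_command, never from a script. Its argument "increments" is one flat list of numbers, 5 for each row, row after row: the closure, from 0 (fully open) to 1 (shut), then the shift along the tool's x, y, z in mm, then the turn about the tool's z in degrees. In form: [hand, dx, dy, dz, spin, hand, dx, dy, dz, spin, ...]. A call has 1 to 20 rows; each row is the pose to reach, as a shift and turn from the pose commanded when the call began, along the tool's axes at that moment; what a row does not reach only later rows make up. A row lasts 1/8 s, in which the tool goes at most 62.5 mm and 10.7 degrees, less where a joint would pass 70% of its speed; a pose out of reach is approached as far as the arm can. A call with a gripper value outside its range is refused whole. The fingers move at their own pace and stop on an object; the grip force is fixed at half the most. Time passes only in rows, so rows that repeat a pose let the fingers close. It gives the time, the measured TCP pose, the force and the opening at its end, in the units of the state.
- sensors.get_obs(): the state, without advancing time (a new reading comes with each control period).
- imaging.capture(name): name is "scene" or "top" or "wrist"; returns the picture (420x560x3 uint8, blue, green, red); there is no depth.
- imaging.calibration(name): a dict with "fx", "fy", "cx", "cy" (pixels), "world_to_cam" (4x4, takes a point from world to camera coordinates); the wrist camera has in their place "hand_eye" (4x4, takes a point from camera to tool coordinates, whose origin is the TCP and whose axes are the flange's). Camera axes: x right, y down, z forward; pixel columns grow to the right and rows downward; lengths in mm; the calibration is good to about 2 mm. A picture is of the moment at which its call begins: read the wrist's pose just before it. calibration takes no time and is no camera call.
- ticket.close_job(): hands the job in, once; it reports no verdict.
The state is a dict: "time": time; "joint_positions": joint angles; "dq": joint speeds; "tau": joint torques, N m; "tool_pos": TCP position; "tcp_rot": TCP orientation; "contact_force": force on the tool from outside, world axes, zero at the start; "moment": the same for the moment, N m; "grip_width": finger opening in mm.
Only numpy, scipy, OpenCV 4.12 (cv2) and the standard library are available. Lean on these libraries where they do the work, as an engineer would, in place of code of your own. Each camera call takes 0.05 s, during which the arm holds its last target. There are 200 camera calls.

### The job

Clamp the aluminium housing (rectangular flange, round boss) in the measuring fixture: swing the fixture's sprung arm back by its upright handle until the sear catches and it stays by itself, set the housing down in the nest between the pins, then trip the trigger so that the arm closes on it and presses it square against the two datum pins. Do not force the arm hard into the rubber buffer just beyond the catch, never let it fly shut on an empty nest, and leave everything else on the table where it is.

Things in the scene. Friction and masses are not known exactly. Their poses are not given: they have to be found in the camera images.
- fixture: Aluminium base plate fixed on the table, 280 x 220 x 12 mm thick. Origin: on the arm's pivot axis, at table height; z up; the plate spans x -160 to +120 mm, y -130 to +90 mm. All fixture directions below are in this frame.
- clamp_arm (a joint): Angle (rad) of the dark sprung arm about the fixture's z axis. 0 (start, on its stop): it points along fixture -x; the angle grows as it is cocked, tip towards fixture -y (tip direction (-cos a, -sin a)). Spring torque 0.94 x (angle + 0.56) N m, damper 0.3 N m s/rad: 4 N at the handle at 0, 8 to 12 N near the catch. About 0.08 with the housing clamped.
- pivot (a point): The arm's pivot axis, at the plate's top, axes as the fixture's. The sear catches somewhere between 0.57 and 1.09 rad: this differs from start to start and is not measured. About 0.03 rad (4 mm at the handle) past the catch the catch pin meets the rubber buffer, felt at the handle as about 1.6 N more per mm. Riding over the sear adds up to 1.5 N on the way. Let back, the caught arm returns onto the sear and stays.
- handle (a point): Handle: upright round steel rod, 14 mm diameter, at the arm's tip, 135 mm from the arm's axis, from 28 mm to 105 mm above the table. The point lies on its centre line, 85 mm above the table. It moves with the arm. The arm itself is 16 mm wide, 16 to 28 mm above the table, with a round nose at 85 mm from the axis that presses the workpiece.
- buffer: Rubber buffer, 12 mm diameter, that stops the catch pin beyond the sear, 50 mm from the arm axis on its fixture +x side; origin below the middle of its face, at table height. Its load must stay under 20 N, which is 7 N at the handle on top of the spring's own force.
- trigger_pin (a point): Trigger: upright steel pin, 10 mm diameter, on the tail of the sear lever, from 40 to 95 mm above the table. The point is where its centre line stands at rest, fixture (51, -105) mm, 83 mm above the table. Pulling it towards fixture -x (about 10 to 15 mm, about 5 to 12 N when the arm is cocked) withdraws the sear; it springs back when let go and has 20 mm of travel.
- housing_center (a point): Workpiece, loose, about 0.3 kg: aluminium housing with a rectangular flange 70 (x) x 50 (y) x 18 mm high and on it a round boss of 36 mm diameter up to 52 mm, with a dark bore. The point is its centre, 26 mm above its underside. Set it with its long side along fixture x (either way round). It stands either left or right of the fixture; the similar part with a round flange is not wanted.
- nest (a point): Centre of the workpiece's clamped position, on the base plate's top (12 mm above the table), at fixture (-85, +36) mm, axes as the fixture's. Two datum pins (12 mm diameter, 16 mm high) stand on its +y side, their faces 25 mm from this point; an end pin (14 mm high) stands at each x end, the gap between them 82 mm. Set the housing down 3 to 10 mm on the -y side of this point: the arm pushes it home. With the arm cocked, there are over 20 mm free on the -y side.
- cap: Bystander: aluminium part with round flange 68 mm diameter, boss 42 mm diameter, 36 mm high; origin at its underside.
- pin_gauge: Bystander: small upright steel gauge, 22 mm diameter, 38 mm high, loose on the fixture's plate near its far left corner.
- gauge_block: Bystander: loose steel block 35 x 20 x 30 mm.
- ring_gauge: Bystander: loose steel ring, 60 mm diameter, 18 mm high.
- ref_sphere: Bystander: white ball on a foot, 79 mm high.
Not all that is in view belongs to the job. Leave any orange or pink look-alike of the part that bears housing_center alone.

How it is judged:
By the outcome, as a careful person would: the job done as asked, in the order asked, and still so for the second after the job is handed in, with the robot touching nothing.
It also fails if it takes over 70 s, if anything falls off the work surface, if the arm or the gripper's body presses on something with over 40 N, if the wrist force passes 120 N, or if a joint passes its speed limit or range.

## Working session

There is one attempt and no reset: what is moved stays moved. The work goes in short steps, Python scripts to look and compute and a tool call to move; the robot and the scene stay as the last step left them, time stands still between calls to the robot, and variables do not carry over. Pictures are saved under pics/ and viewed, about 8 in all and at most 12, crops included, and the job is handed in when it is done.

Besides the shell and the picture viewer there is one more tool, called as name(argument=value, ...), one argument or row to a line, values as JSON. arm_command: Moves the arm, as the interface text tells. Its arguments: {"type":"object","properties":{"increments":{"type":"array","items":{"type":"number"}}},"required":["increments"]}

```bash
mkdir -p pics
cat > h.py <<'E'
import numpy as np,cv2
from plant import sensors,imaging,ticket
from scipy.spatial.transform import Rotation as R
def pose():
    o=sensors.get_obs();T=np.eye(4);T[:3,:3]=R.from_euler('xyz',o['tcp_rot']).as_matrix();T[:3,3]=o['tool_pos'];return T
def cam2world(name,T=None):
    c=imaging.calibration(name)
    M=np.linalg.inv(c['world_to_cam']) if 'world_to_cam' in c else T@np.array(c['hand_eye'])
    return c,M
def ray(name,u,v,z,T=None):
    c,M=cam2world(name,T);d=M[:3,:3]@np.array([(u-c['cx'])/c['fx'],(v-c['cy'])/c['fy'],1]);o=M[:3,3]
    return o+d*(z-o[2])/d[2]
def proj(name,p,T=None):
    c,M=cam2world(name,T);q=np.linalg.inv(M)@np.append(p,1);return c['fx']*q[0]/q[2]+c['cx'],c['fy']*q[1]/q[2]+c['cy']
E
python3 - <<'E'
from h import *
print(sensors.get_obs())
for n in('top','scene'):
    im=imaging.capture(n);cv2.imwrite(f'pics/{n}0.png',im);c,M=cam2world(n);print(n,c['fx'],c['cx'],c['cy'],M.round(3).tolist())
print(imaging.calibration('wrist'))
E
```

```text
{'time': 0.0, 'joint_positions': array([ 1.14000102e+00,  3.42720960e-01,  1.52504653e+00, -2.94614804e-06,
        1.27540071e+00, -1.46015302e-01]), 'dq': array([ 0.00097541, -0.00023072,  0.00025169,  0.00073356, -0.00032637,
        0.00187042]), 'tau': array([-3.85188478e-04, -4.31265843e+01, -2.44214523e+01,  7.14380457e-02,
        5.60346292e-02, -1.66327150e-04]), 'tool_pos': array([147.28434807, 503.42384455, 193.23562634]), 'tcp_rot': array([-3.14003347e+00, -2.26449297e-04,  2.85681333e+00]), 'contact_force': array([-0.30098345,  0.37440133, -0.03673084]), 'moment': array([ 0.00350553, -0.00400846,  0.01509179]), 'grip_width': 91.95801277149812}
top 379.4036963851103 285.18692452295306 212.24990327458931 [[-0.022, -0.997, 0.072, 476.079], [-1.0, 0.022, 0.001, -18.661], [-0.003, -0.072, -0.997, 1201.694], [0.0, 0.0, 0.0, 1.0]]
scene 396.477995781586 270.0962949950969 211.3194124122614 [[0.065, 0.747, -0.662, 1215.588], [0.998, -0.059, 0.031, -86.375], [-0.016, -0.662, -0.749, 816.217], [0.0, 0.0, 0.0, 1.0]]
{'fx': 328.7238579620189, 'fy': 328.7238579620189, 'cx': 278.2651642599201, 'cy': 207.3595161258038, 'hand_eye': array([[ 1.08867468e-03, -9.61754722e-01, -2.73909966e-01,
         7.29266100e+01],
       [ 9.99999343e-01,  1.14506406e-03, -4.59888693e-05,
         2.07424145e-01],
       [ 3.57874471e-04, -2.73909736e-01,  9.61755337e-01,
        -1.89594052e+02],
       [ 0.00000000e+00,  0.00000000e+00,  0.00000000e+00,
         1.00000000e+00]])}
```

```bash
python3 -c "
import cv2
a=cv2.imread('pics/top0.png');cv2.imwrite('pics/top0b.png',cv2.resize(a,(800,600),interpolation=cv2.INTER_CUBIC))"
```

```text
(no output)
```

View pics/top0b.png

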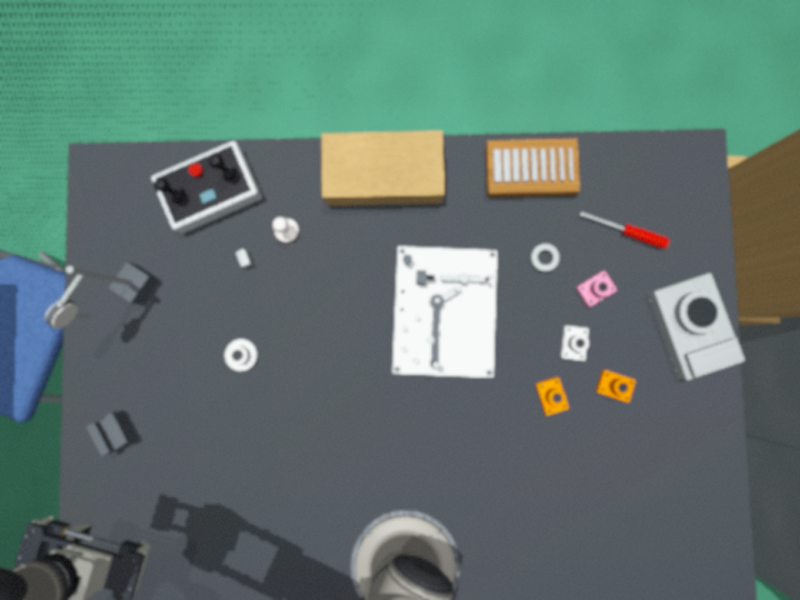

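View pics/scene0.png

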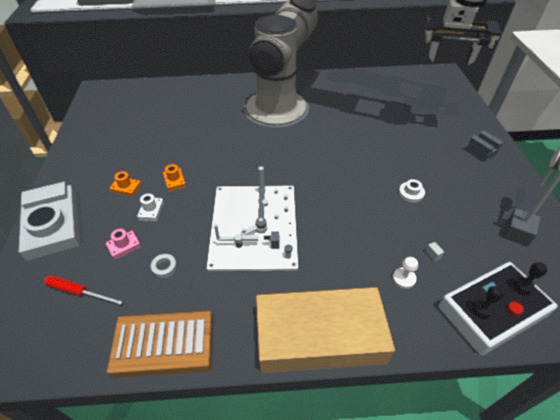

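The top view (800 px wide) shows the plate at about x 395–497, y 247–377. The pivot is at (437,300), the handle at (437,366), and fixture axes run roughly along world axes. The white rectangular-flange housing is at (576,343), right of the fixture. The cap with the round flange is at (240,354). Next I measure both by mask.

```bash
cat >> h.py <<'E'
def rectfit(im,name,z,box,T=None,thr=150,sat=40):
    hsv=cv2.cvtColor(im,cv2.COLOR_BGR2HSV);m=((hsv[...,2]>thr)&(hsv[...,1]<sat)).astype(np.uint8)
    k=np.zeros_like(m);x0,y0,x1,y1=box;k[y0:y1,x0:x1]=1
    cs,_=cv2.findContours(m*k,cv2.RETR_EXTERNAL,cv2.CHAIN_APPROX_NONE);c=max(cs,key=cv2.contourArea)
    P=np.array([ray(name,u,v,z,T)[:2] for u,v in c[:,0]],np.float32)
    return cv2.minAreaRect(P),P,c
E
python3 - <<'E'
from h import *
im=cv2.imread('pics/top0.png')
r,P,c=rectfit(im,'top',12,(265,160,360,275));print('plate',r);print(cv2.boxPoints(r))
r,P,c=rectfit(im,'top',18,(385,215,425,262));print('housing',r);print(cv2.boxPoints(r),cv2.boundingRect(c))
print('pivot',ray('top',437*.7,300*.7,40),'handle top',ray('top',436*.7,366*.7,100))
E
```

```text
plate ((543.3180541992188, -98.74925231933594), (225.3553466796875, 284.7862854003906), 86.39523315429688)
[[ 394.1222    -202.25124  ]
 [ 678.345     -220.15675  ]
 [ 692.5139       4.7527313]
 [ 408.29114     22.658249 ]]
housing ((467.5219421386719, -380.27838134765625), (59.711307525634766, 75.22132110595703), 80.87628173828125)
[[ 425.653   -403.7925 ]
 [ 499.92267 -415.72012]
 [ 509.39087 -356.76425]
 [ 435.12122 -344.83664]] (392, 227, 21, 26)
pivot [565.47859363 -81.1323883   40.        ] handle top [427.17626325 -72.43984323 100.        ]
```

arm_command(
  increments=[0,-130,-115,6,-4,0,-525,-465,24,-12.7,0,-525,-465,24,-12.7,0,-525,-465,24,-12.7,0,-525,-465,24,-12.7,0,-525,-465,24,-12.7,0,-525,-465,24,-12.7,0,-525,-465,24,-12.7,0,-525,-465,24,-12.7,0,-525,-465,24,-12.7,0,-525,-465,24,-12.7,0,-525,-465,24,-12.7,0,-525,-465,24,-12.7,0,-525,-465,24,-12.7,0,-525,-465,24,-12.7,0,-525,-465,24,-12.7],
)

```text
time: 2.1
tool_pos: [520.5, -88.9, 170.3]
tcp_rot: [3.142, 0.0, 3.08]
contact_force: [0.4, -0.3, 0.1]
grip_width: 91.4
```

Run:
```python
from h import *
T=pose();im=imaging.capture('wrist');np.save('T1.npy',T);cv2.imwrite('pics/w1.png',im);print(T.round(3))
cv2.imwrite('pics/w1b.png',cv2.resize(im,(800,600),interpolation=cv2.INTER_CUBIC))
```

```text
[[-9.98000e-01  6.20000e-02  0.00000e+00  5.20505e+02]
 [ 6.20000e-02  9.98000e-01  0.00000e+00 -8.89430e+01]
 [-0.00000e+00  0.00000e+00 -1.00000e+00  1.70263e+02]
 [ 0.00000e+00  0.00000e+00  0.00000e+00  1.00000e+00]]
```

View pics/w1b.png

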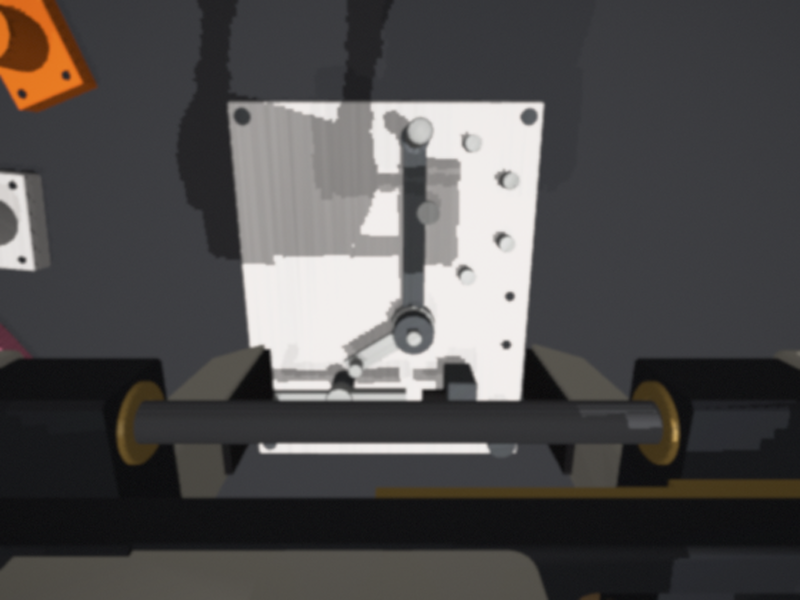

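The wrist view shows the handle top at (420,131), pivot (413,335), datum pins at (509,180) and (504,241), end pins (471,143) and (467,275). The sear and buffer are hidden by the gripper, so I look again from further out, to read the catch-pin and buffer geometry.

arm_command(
  increments=[0,-60,0,10,0,0,-120,0,20,0,0,-120,0,20,0,0,-120,0,20,0],
)

```text
time: 2.65
tool_pos: [639.8, -97.1, 149.4]
tcp_rot: [3.141, -0.002, 3.079]
contact_force: [-1.0, -0.6, 1.0]
grip_width: 91.5
```

Run:
```python
from h import *
T=pose();im=imaging.capture('wrist');np.save('T2.npy',T);cv2.imwrite('pics/w2.png',im);print(T[:3,3])
cv2.imwrite('pics/w2b.png',cv2.resize(im[0:270,150:430],None,fx=2.2,fy=2.2,interpolation=cv2.INTER_CUBIC))
T=np.load('T1.npy');s=.7
for n,u,v,z in [('c00',228,102,12),('c01',543,102,12),('c10',260,453,12),('c11',517,453,12),('handle',420,131,105),('pivscrew',413,338,40),('d1',509,180,28),('d2',504,241,28),('e1',471,143,26),('e2',467,275,26)]:
    print(n,ray('wrist',u*s,v*s,z,T)[:2].round(1))
```

```text
[639.78642822 -97.08264948 149.41547561]
c00 [ 400.7 -198.7]
c01 [413.9  17.9]
c10 [ 678.1 -215.8]
c11 [691.3   2.5]
handle [432.9 -72.1]
pivscrew [570.9 -80.8]
d1 [463.9  -8.9]
d2 [505.9 -12.2]
e1 [438.1 -34.2]
e2 [529.7 -38.7]
```

View pics/w2b.png

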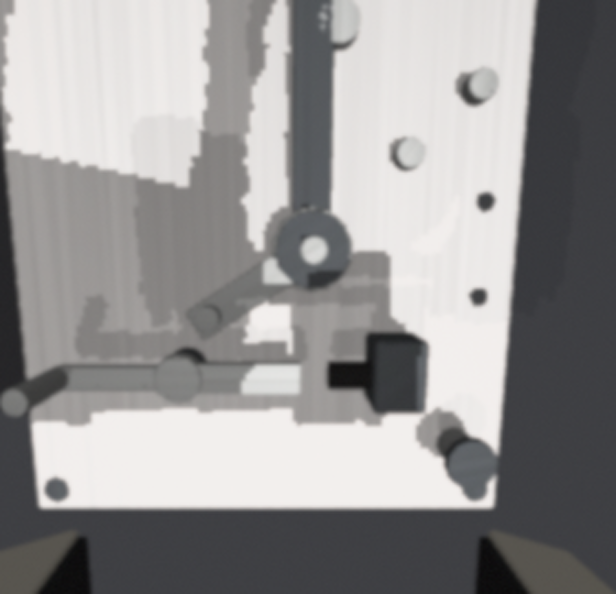

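```bash
cat >> h.py <<'E'
FO=np.array([567.2,-79.7]);FY=-0.060
FR=np.array([[np.cos(FY),-np.sin(FY)],[np.sin(FY),np.cos(FY)]])
def w2f(p): return FR.T@(np.asarray(p)[:2]-FO)
def f2w(p): return FO+FR@np.asarray(p,float)
E
python3 - <<'E'
from h import *
T=np.load('T2.npy')
for n,u,v,zs in [('pivot',314,250,(36,40)),('corner',40,508,(12,)),('corner2',495,508,(12,)),('catchpin top',207,318,(28,34,40)),('pin edge left',192,318,(28,34)),('buf face',329,375,(16,22,28,34)),('buf up edge',340,363,(22,28)),('buf low edge',340,388,(22,28)),('seartip top',300,363,(22,28)),('seartip low',300,393,(22,28)),('trig top',13,402,(95,)),('gauge top',472,463,(50,)),('d2',479,85,(28,)),('e2',407,153,(26,))]:
    for z in zs: print(n,z,w2f(ray('wrist',150+u/2.2,v/2.2,z,T)).round(1))
E
```

```text
pivot 36 [ 0.3 -0. ]
pivot 40 [ 0.3 -0.2]
corner 12 [ 119.1 -129.3]
corner2 12 [119.5  89.1]
catchpin top 28 [ 28.  -44.8]
catchpin top 34 [ 27.5 -44.2]
catchpin top 40 [ 26.9 -43.6]
pin edge left 28 [ 28.  -51.2]
pin edge left 34 [ 27.5 -50.4]
buf face 16 [54.4  8.1]
buf face 22 [53.4  7.7]
buf face 28 [52.4  7.3]
buf face 34 [51.4  6.9]
buf up edge 22 [48.1 12.5]
buf up edge 28 [47.2 12. ]
buf low edge 22 [59.2 12.7]
buf low edge 28 [58.1 12.2]
seartip top 22 [48.1 -5.1]
seartip top 28 [47.2 -5.3]
seartip low 22 [61.5 -5. ]
seartip low 28 [60.3 -5.2]
trig top 95 [  50.5 -105.4]
gauge top 50 [85.8 66.1]
d2 28 [-61.5  64.1]
e2 26 [-37.2  37.4]
```

Fixture frame is consistent: the pivot comes out at (0,0) and the trigger at (50.5,-105.4). The catch pin starts at about -1.01 rad and the buffer face is at about fixture (53,7.5). So I expect the catch near 1.02 rad and the buffer near 1.05. Now gripping the handle.

arm_command(
  increments=[0,40,3,0,0,0,100,6,0,0,0,160,10,0,0,0,200,12,0,0,0,208.5,12.5,10,0,0,208.5,12.5,45,0,0,208.5,12.5,83,0,0,208.5,12.5,83,0,0.8,208.5,12.5,83,0,1,208.5,12.5,83,0,1,208.5,12.5,83,0,1,208.5,12.5,83,0,1,208.5,12.5,83,0,1,208.5,12.5,83,0],
)

```text
time: 4.45
tool_pos: [433.2, -71.8, 66.9]
tcp_rot: [3.142, 0.0, 3.079]
contact_force: [0.1, -0.8, -0.5]
grip_width: 36.6
```

arm_command(
  increments=[1,0,0,0,0,1,0,0,0,0,1,0,0,0,0,1,0,0,0,0],
)

```text
time: 4.95
tool_pos: [433.1, -72.0, 66.9]
tcp_rot: [-3.141, -0.0, 3.079]
contact_force: [0.3, -2.1, -0.4]
grip_width: 11.9
```

arm_command(
  increments=[1,-0.7,-13.5,0,-5.7,1,-2.7,-26.8,0,-11.5,1,-6,-39.9,0,-17.2,1,-10.7,-52.6,0,-22.9,1,-16.5,-64.7,0,-28.6,1,-16.5,-64.7,0,-28.6,1,-16.5,-64.7,0,-28.6],
)

```text
time: 5.82
tool_pos: [444.8, -135.8, 66.8]
tcp_rot: [3.138, -0.0, -2.706]
contact_force: [-1.9, 6.7, 4.4]
grip_width: 11.6
```

```bash
cat >> h.py <<'E'
def arm():
    o=sensors.get_obs();f=w2f(o['tool_pos']);a=np.arctan2(-f[1],-f[0]);F=FR.T@o['contact_force'][:2]
    t=np.array([np.sin(a),-np.cos(a)]);n=np.array([-np.cos(a),-np.sin(a)])
    print('a',a.round(4),'r',np.hypot(*f).round(1),'Ft',(-F@t).round(2),'Fr',(F@n).round(2),'exp',round(.94*(a+.56)/.135,2),'Fz',o['contact_force'][2].round(1),'mz',o['moment'].round(2),'gw',round(o['grip_width'],1),'q6',o['joint_positions'][5].round(3),'t',o['time'],'yaw',o['tcp_rot'])
E
python3 -c "from h import *;arm()"
```

```text
a 0.4894 r 134.7 Ft 6.91 Fr -1.03 exp 7.31 Fz 4.4 mz [ 1.26  0.21 -0.07] gw 11.6 q6 -2.471 t 5.825 yaw [ 3.13788996e+00 -2.06305324e-04 -2.70635122e+00]
```

arm_command(
  increments=[1,-0.7,-13.5,0,-5.7,1,-2.7,-26.8,0,-11.5,1,-6,-39.9,0,-17.2,1,-8.2,-46.3,0,-20.1,1,-8.2,-46.3,0,-20.1,1,-8.2,-46.3,0,-20.1],
)

```text
time: 6.58
tool_pos: [470.7, -173.7, 66.7]
tcp_rot: [3.136, 0.0, -2.355]
contact_force: [-4.4, 6.6, 6.2]
grip_width: 12.1
```

```bash
python3 -c "from h import *;arm()"
```

```text
a 0.8321 r 134.8 Ft 7.76 Fr -1.45 exp 9.69 Fz 6.2 mz [ 1.29  0.94 -0.07] gw 12.1 q6 -2.866 t 6.575 yaw [ 3.13580977e+00  4.40477240e-05 -2.35497664e+00]
```

arm_command(
  increments=[1,-0.1,-5,0,0,1,-0.4,-10,0,0,1,-0.7,-13.5,0,0,1,-0.7,-13.5,0,0],
)

```text
time: 7.08
tool_pos: [479.9, -182.4, 66.7]
tcp_rot: [3.134, -0.001, -2.354]
contact_force: [-7.6, 8.2, 9.2]
grip_width: 11.7
```

```bash
python3 -c "from h import *;arm()"
```

```text
a 0.9259 r 134.8 Ft 11.11 Fr -1.38 exp 10.35 Fz 9.2 mz [1.43 1.48 0.14] gw 11.7 q6 -2.872 t 7.075 yaw [ 3.13387404e+00 -7.80474861e-04 -2.35430400e+00]
```

arm_command(
  increments=[1,-0.2,-2,0,0,1,-0.5,-4,0,0,1,-0.5,-4,0,0],
)

```text
time: 7.45
tool_pos: [482.7, -185.0, 66.7]
tcp_rot: [3.134, -0.001, -2.354]
contact_force: [-8.8, 6.4, 9.5]
grip_width: 11.8
```

```bash
python3 -c "from h import *;arm()"
```

```text
a 0.9545 r 135.0 Ft 10.88 Fr 0.55 exp 10.55 Fz 9.5 mz [1.24 1.73 0.11] gw 11.8 q6 -2.874 t 7.45 yaw [ 3.13367027e+00 -1.47761245e-03 -2.35412636e+00]
```

arm_command(
  increments=[1,-0.3,-2,0,0,1,-0.6,-4,0,0,1,-0.6,-4,0,0],
)

```text
time: 7.82
tool_pos: [485.8, -187.4, 66.6]
tcp_rot: [3.134, -0.002, -2.354]
contact_force: [-9.7, 6.8, 10.3]
grip_width: 12.0
```

```bash
python3 -c "from h import *;arm()"
```

```text
a 0.9839 r 135.0 Ft 11.84 Fr 0.43 exp 10.75 Fz 10.3 mz [1.24 1.75 0.17] gw 12.0 q6 -2.875 t 7.825 yaw [ 3.13351608e+00 -1.70838089e-03 -2.35392784e+00]
```

arm_command(
  increments=[1,-0.2,-1.5,0,0,1,-0.5,-3,0,0,1,-0.5,-3,0,0],
)

```text
time: 8.2
tool_pos: [488.1, -189.4, 66.6]
tcp_rot: [3.133, -0.002, -2.354]
contact_force: [-10.8, 5.4, 10.8]
grip_width: 11.8
```

```bash
python3 -c "from h import *;arm()"
```

```text
a 1.006 r 135.3 Ft 11.98 Fr 1.92 exp 10.9 Fz 10.8 mz [1.06 2.   0.19] gw 11.8 q6 -2.875 t 8.2 yaw [ 3.13343679e+00 -2.16825199e-03 -2.35402108e+00]
```

arm_command(
  increments=[1,-0.3,-1.5,0,0,1,-0.7,-3,0,0,1,-0.7,-3,0,0],
)

```text
time: 8.57
tool_pos: [490.5, -191.1, 66.6]
tcp_rot: [3.133, -0.003, -2.354]
contact_force: [-12.0, 5.0, 10.1]
grip_width: 12.0
```

```bash
python3 -c "from h import *;arm()"
```

```text
a 1.0274 r 135.2 Ft 12.67 Fr 2.69 exp 11.05 Fz 10.1 mz [0.99 2.11 0.18] gw 12.0 q6 -2.875 t 8.575 yaw [ 3.13308196e+00 -2.56071615e-03 -2.35381447e+00]
```

arm_command(
  increments=[1,-0.3,-1.2,0,0,1,-0.6,-2.5,0,0,1,-0.6,-2.5,0,0],
)

```text
time: 8.95
tool_pos: [492.2, -192.5, 66.6]
tcp_rot: [3.132, -0.003, -2.354]
contact_force: [-13.8, 5.0, 10.8]
grip_width: 11.9
```

```bash
python3 -c "from h import *;arm()"
```

```text
a 1.0438 r 135.5 Ft 14.27 Fr 3.5 exp 11.17 Fz 10.8 mz [0.84 2.41 0.1 ] gw 11.9 q6 -2.875 t 8.95 yaw [ 3.13244028 -0.00329132 -2.35384241]
```

Tangential force rose 1.5 N in 2 mm, which looks like first touch of the buffer (about 2 N on top). I let back gently to see whether the sear holds.

arm_command(
  increments=[1,0.4,2,0,0,1,0.8,4,0,0,1,1.3,6,0,0,1,1.3,6,0,0],
)

```text
time: 9.45
tool_pos: [487.6, -189.4, 66.6]
tcp_rot: [3.134, -0.002, -2.354]
contact_force: [-11.0, 3.8, 9.0]
grip_width: 12.0
```

```bash
python3 -c "from h import *;arm()"
```

```text
a 1.0031 r 135.5 Ft 11.1 Fr 3.37 exp 10.88 Fz 9.0 mz [0.8  2.   0.08] gw 12.0 q6 -2.875 t 9.45 yaw [ 3.13386008e+00 -2.49864119e-03 -2.35415944e+00]
```

arm_command(
  increments=[1,0.3,1.5,0,0,1,0.6,3,0,0,1,0.6,3,0,0],
)

```text
time: 9.82
tool_pos: [486.4, -188.4, 66.7]
tcp_rot: [3.137, -0.002, -2.354]
contact_force: [-7.2, 2.2, 5.9]
grip_width: 11.5
```

```bash
python3 -c "from h import *;arm()"
```

```text
a 0.9917 r 135.5 Ft 7.1 Fr 2.5 exp 10.8 Fz 5.9 mz [0.41 1.29 0.09] gw 11.5 q6 -2.874 t 9.825 yaw [ 3.13680554e+00 -1.56017233e-03 -2.35443393e+00]
```

Force dropped 4 N while the handle moved only 1.5 mm, so it's coming onto the sear. I continue to let go of the load.

arm_command(
  increments=[1,0.3,1.5,0,0,1,0.6,3,0,0,1,0.9,4.5,0,0,1,0.9,4.5,0,0],
)

```text
time: 10.32
tool_pos: [484.9, -187.2, 66.9]
tcp_rot: [-3.141, 0.0, -2.355]
contact_force: [-1.9, -1.2, -0.4]
grip_width: 11.5
```

```bash
python3 -c "from h import *;arm()"
```

```text
a 0.9779 r 135.4 Ft 0.78 Fr 2.14 exp 10.71 Fz -0.4 mz [-0.07  0.35  0.04] gw 11.5 q6 -2.874 t 10.325 yaw [-3.14110162e+00  9.00150409e-05 -2.35477526e+00]
```

The sear holds: force is about 0 at a≈0.98. I release and rise straight up.

arm_command(
  increments=[0.5,0,0,0,0,0.5,0,0,0,0,0.5,0,0,0,0,0.5,0,0,0,0,0.4,0,0,0,0,0,0,0,-30,0,0,0,0,-90,0],
)

```text
time: 11.2
tool_pos: [483.3, -186.2, 155.8]
tcp_rot: [3.136, -0.001, -2.355]
contact_force: [0.9, -1.0, -0.4]
grip_width: 70.4
```

arm_command(
  increments=[0,15,-12,0,10,0,50,-40,0,20,0,95,-75,0,30,0,140,-111,0,41,0,180,-143,0,51,0,210,-167,0,62,0,222,-176,0,72,0,222,-176,0,83,0,222,-176,0,93,0,222,-176,0,104,0,222,-176,0,114,0,222,-176,0,124,0,222,-176,0,134,0,222,-176,0,144,0,222,-176,0,144,0,222,-176,0,144],
)

```text
time: 13.2
tool_pos: [452.6, -468.5, 156.8]
tcp_rot: [-3.141, -0.0, 1.419]
contact_force: [1.3, -0.8, -0.0]
grip_width: 91.7
```

Run:
```python
from h import *
T=pose();im=imaging.capture('wrist');np.save('T3.npy',T);cv2.imwrite('pics/w3.png',im);print(T.round(3),sensors.get_obs()['contact_force'],sensors.get_obs()['time'])
u,v=proj('wrist',(467.5,-380.3,18),T);print(u,v)
cv2.imwrite('pics/w3b.png',cv2.resize(im,(800,600),interpolation=cv2.INTER_CUBIC))
r,P,c=rectfit(im,'wrist',18,(int(u-75),max(0,int(v-75)),int(u+75),int(v+75)),T);print(r,cv2.boundingRect(c))
```

```text
[[ 1.52000e-01  9.88000e-01 -0.00000e+00  4.52639e+02]
 [ 9.88000e-01 -1.52000e-01  0.00000e+00 -4.68475e+02]
 [ 0.00000e+00 -0.00000e+00 -1.00000e+00  1.56782e+02]
 [ 0.00000e+00  0.00000e+00  0.00000e+00  1.00000e+00]] [-0.72596259 -0.24919118 -0.49363849] 13.25
278.7473292851921 96.62853503590802
((470.29095458984375, -380.0024108886719), (50.885475158691406, 71.2254409790039), 80.48628997802734) (244, 67, 77, 58)
```

View pics/w3b.png

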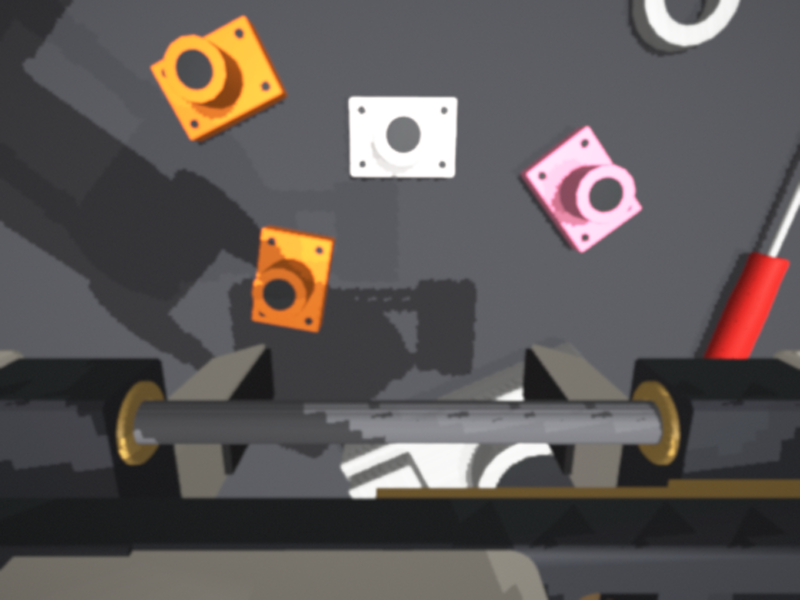

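The fit gives the housing flange at (470.3,-380.0), 51×71 mm, long axis at -9.5°; its bore is at pixel (403,134). Orange and pink look-alikes are about 40 mm off each end, so I narrow the jaws first.

arm_command(
  increments=[0.3,30,1,0,0,0.3,70,3,0,0.8,0.3,90,4,20,0.8,0.3,90,4,70,0.8,0.3,90,4,110,0.8,0.3,90,4,128,0.8,0.3,90,4,134,0.8,0.3,90,4,134,0.8,0.3,90,4,134,0.8],
)

```text
time: 14.38
tool_pos: [471.1, -380.8, 24.0]
tcp_rot: [3.14, 0.001, 1.402]
contact_force: [-0.3, 0.3, 0.1]
grip_width: 64.4
```

arm_command(
  increments=[0.8,0,0,0,0,1,0,0,0,0,1,0,0,0,0,1,0,0,0,0,1,0,0,0,0,1,0,0,0,0],
)

```text
time: 15.12
tool_pos: [470.6, -380.2, 22.8]
tcp_rot: [-3.142, -0.0, 1.401]
contact_force: [0.3, 0.6, -0.5]
grip_width: 8.8
```

Run:
```python
from h import *
o=sensors.get_obs();print(o['grip_width'],o['contact_force'],o['time'])
im=imaging.capture('scene');u,v=proj('scene',(470,-380,30));print(u,v);u,v=int(u),int(v)
a=cv2.resize(im[v-50:v+50,u-65:u+65],None,fx=4,fy=4,interpolation=cv2.INTER_CUBIC)
w=imaging.capture('wrist');b=cv2.resize(w[150:420],None,fx=.7,fy=.7)
p,q=[int(x) for x in proj('scene',(500,-100,30))]
c=cv2.resize(im[q-60:q+60,p-55:p+55],None,fx=2,fy=2,interpolation=cv2.INTER_CUBIC)
C=np.zeros((600,800,3),np.uint8);C[:400,:520]=a;C[400:400+b.shape[0],:b.shape[1]]=b;C[:240,540:760]=c
cv2.imwrite('pics/chk1.png',C)
```

```text
8.781445032482008 [ 0.28826647  0.60721992 -0.5424441 ] 15.125
148.61855711614987 204.21165856346363
```

View pics/chk1.png

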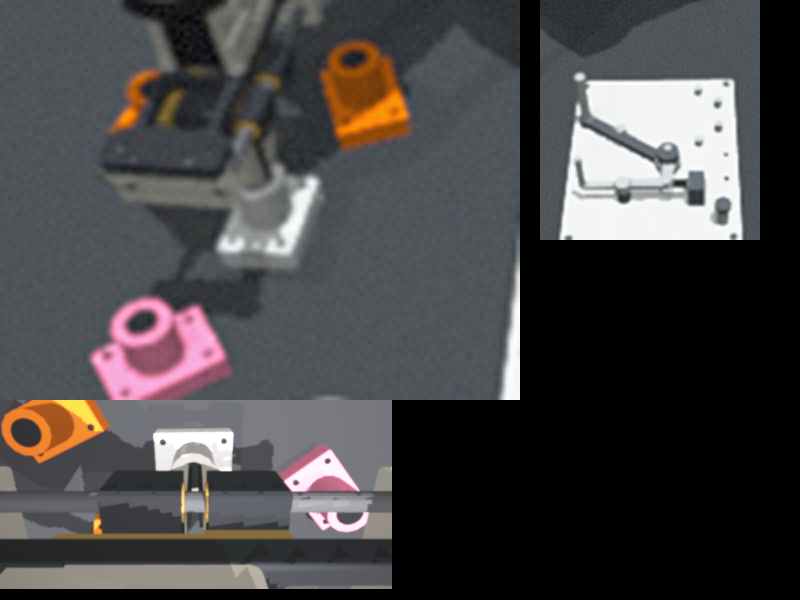

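Run:
```python
from h import *
T=np.load('T3.npy');print('bore w3',ray('wrist',403*.7,134*.7,52,T))
T=pose()
for p in [(155,430),(232,430)]: print('backcorner',ray('wrist',p[0]/.7,(p[1]-400)/.7+150,18,T))
s=cv2.imread('pics/scene0.png')
r,P,c=rectfit(s,'scene',18,(125,185,175,225));print('scene0',r,cv2.boundingRect(c))
# scene now: bore centre and flange corners in crop
u0,v0=148-65,204-50
for n,p,z in [('boss top',(265,200),52),('right far corner',(320,180),18),('left near',(218,248),18),('right near',(297,258),18)]: print(n,ray('scene',u0+p[0]/4,v0+p[1]/4,z))
for n,p,z in [('scene0 boss',(149,200),52)]: print(n,ray('scene',*p,z))
```

```text
bore w3 [ 470.36885502 -380.04889325   52.        ]
backcorner [ 442.12854287 -347.35670215   18.        ]
backcorner [ 508.00792398 -358.56246197   18.        ]
scene0 ((460.47015380859375, -382.76922607421875), (64.11276245117188, 89.1980972290039), 85.53148651123047) (137, 193, 26, 25)
boss top [ 490.22891474 -370.22067063   52.        ]
right far corner [ 441.87652399 -347.10192958   18.        ]
left near [ 499.66219076 -408.4093617    18.        ]
right near [ 512.70685669 -354.26776621   18.        ]
scene0 boss [ 475.55937446 -372.87684417   52.        ]
```

Run:
```python
from h import *
T=pose();w=imaging.capture('wrist')
for p in [(470.3,-380,52),(470.3,-380,18),tuple(T[:3,3]),tuple(T[:3,3]+[0,0,19])]: print(proj('wrist',p,T))
cv2.imwrite('pics/w4.png',w);cv2.imwrite('pics/w4b.png',cv2.resize(w[150:400,130:430],None,fx=2.4,fy=2.4,interpolation=cv2.INTER_CUBIC))
```

```text
(np.float64(275.850262398962), np.float64(258.0539235430054))
(np.float64(276.2313320308861), np.float64(235.270342230672))
(np.float64(276.68230695952184), np.float64(238.32493524154216))
(np.float64(276.5253732997743), np.float64(250.68349109750267))
```

View pics/w4b.png

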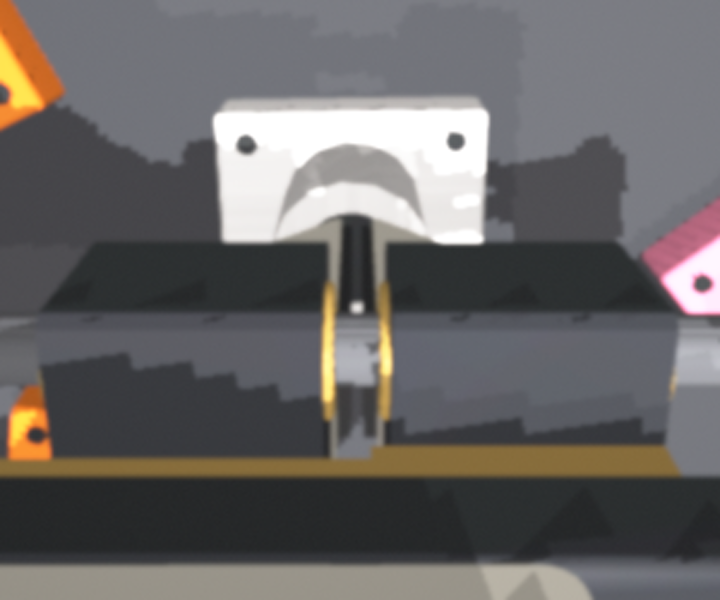

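Run:
```python
from h import *
T=pose();c=np.array([470.3,-380.0]);X=T[:2,0]
for n,d,z in [('flange back top',25,18),('flange back bottom',25,0),('boss base back',18,18),('boss top back',18,52),('bore back',11,52),('boss top front',-18,52)]:
    u,v=proj('wrist',(*(c+X*d),z),T);print(n,round((u-130)*2.4),round((v-150)*2.4))
for n,p in [('corner bottom L',(225,98)),('corner topL',(215,112)),('corner topR',(488,112))]: print(n,[ (ray('wrist',130+p[0]/2.4,150+p[1]/2.4,z,T)[:2]-c).round(1) for z in (0,18)])
```

```text
flange back top 351 112
flange back bottom 351 96
boss base back 351 139
boss top back 350 182
bore back 350 213
boss top front 350 332
corner bottom L [array([-30.2,  30. ]), array([-26.5,  33.6])]
corner topL [array([-33.8,  26.6]), array([-29.8,  30.5])]
corner topR [array([40.8, 13.9]), array([38.5, 18.9])]
```

Run:
```python
from h import *
o=sensors.get_obs();print(o['grip_width'],o['contact_force'],o['moment'],o['time'],o['tool_pos'])
for k in('scene','top'): cv2.imwrite(f'pics/{k}2.png',imaging.capture(k))
s=cv2.imread('pics/scene2.png');t=cv2.imread('pics/top2.png')
u,v=[int(x) for x in proj('top',(470,-380,50))];u2,v2=[int(x) for x in proj('scene',(470,-380,50))]
C=np.hstack([cv2.resize(t[v-25:v+25,u-25:u+25],(400,400),interpolation=cv2.INTER_CUBIC),cv2.resize(s[v2-25:v2+25,u2-25:u2+25],(400,400),interpolation=cv2.INTER_CUBIC)])
cv2.imwrite('pics/chk2.png',C);print(u,v,u2,v2)
```

```text
0.6920683083072073 [-0.16992777 -0.61558137 -0.86359324] [-0.17463458  0.0469547   0.01683708] 15.275 [ 470.5599086  -380.21799379   22.85427979]
405 239 146 199
```

View pics/chk2.png

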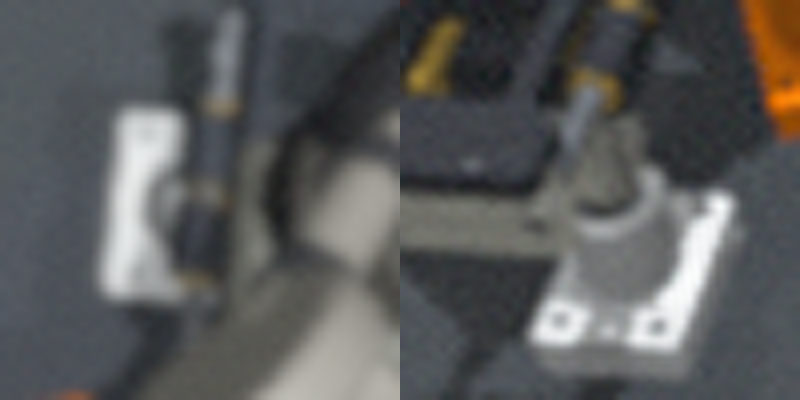

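The scene crop shows the jaws fully shut (0.7 mm) with the fingertips at the boss and the housing unmoved. The boss gave the fingers no hold and no force was felt. I go up, then take the flange across its 50 mm side; in the nest those fingers pass between the datum pins.

arm_command(
  increments=[1,0,0,-10,0,1,0,0,-30,0,1,0,0,-60,0,1,0,0,-70,0,1,0,0,-70,0],
)

```text
time: 16.0
tool_pos: [470.8, -380.4, 93.5]
tcp_rot: [3.14, 0.001, 1.401]
contact_force: [0.9, 0.0, -0.4]
grip_width: 0.4
```

Run:
```python
from h import *
o=sensors.get_obs();print(o['grip_width'],o['contact_force'])
T=pose();w=imaging.capture('wrist')
c=np.array([470.3,-380.0]);u,v=proj('wrist',(*(c+T[:2,0]*20),18),T);print(u,v)
cv2.imwrite('pics/w5.png',w)
h=cv2.cvtColor(w,cv2.COLOR_BGR2HSV);m=((h[...,2]>150)&(h[...,1]<40)).astype(np.uint8)
m[int(v)+15:]=0;m[:, :150]=0;m[:,420:]=0
cs,_=cv2.findContours(m,cv2.RETR_EXTERNAL,cv2.CHAIN_APPROX_NONE);k=max(cs,key=cv2.contourArea);print(cv2.boundingRect(k))
x,y,W,H=cv2.boundingRect(k)
for uu in(x,x+W-1):print(ray('wrist',uu,y,18,T)[:2])
for s in(-35.6,35.6):print('exp',c+T[:2,0]*25+T[:2,1]*s, proj('wrist',(*(c+T[:2,0]*25+T[:2,1]*s),18),T))
```

```text
0.3970640819292127 [ 0.9197213   0.00963118 -0.36551261]
276.2649856580742 181.46152660778753
(233, 172, 87, 24)
[ 440.30582343 -346.65937021]
[ 509.28421656 -358.4093671 ]
exp [ 439.43039088 -349.34999078] (np.float64(232.6250968362171), np.float64(175.40055147794442))
exp [ 509.6088374  -361.36737648] (np.float64(319.88031032291474), np.float64(175.47456750662187))
```

The housing hasn't moved. Open, turn 90°, and descend onto the flange sides.

arm_command(
  increments=[0.15,0,0,0,10,0.15,0,0,0,20,0.15,0,0,0,30,0.15,0,0,0,40,0.15,0,0,0,50,0.15,0,0,0,60,0.15,0,0,0,70,0.15,0,0,0,80,0.15,0,0,0,90,0.15,0,0,0,90,0.15,0,0,30,90,0.15,0,0,65,90,0.15,0,0,83,90,0.15,0,0,89,90,0.15,0,0,89,90],
)

```text
time: 17.92
tool_pos: [470.8, -380.5, 4.2]
tcp_rot: [3.141, -0.0, -0.169]
contact_force: [0.2, 0.9, 0.8]
grip_width: 77.8
```

arm_command(
  increments=[0.7,0,0,0,0,1,0,0,0,0,1,0,0,0,0,1,0,0,0,0,1,0,0,0,0,1,0,0,0,0],
)

```text
time: 18.68
tool_pos: [470.6, -380.2, 4.0]
tcp_rot: [-3.141, -0.0, -0.17]
contact_force: [-0.7, 0.5, 1.3]
grip_width: 34.9
```

arm_command(
  increments=[1,0,0,0,0,1,0,0,0,0],
)

```text
time: 18.92
tool_pos: [470.6, -380.2, 4.0]
tcp_rot: [-3.142, -0.0, -0.17]
contact_force: [-0.3, 1.2, 1.1]
grip_width: 35.1
```

Run:
```python
from h import *
o=sensors.get_obs();print(o['grip_width'],o['contact_force'],o['time'])
s=imaging.capture('scene');w=imaging.capture('wrist');cv2.imwrite('pics/scene3.png',s);cv2.imwrite('pics/w6.png',w)
u,v=[int(x) for x in proj('scene',(470,-380,30))]
C=np.hstack([cv2.resize(s[v-40:v+40,u-40:u+40],(400,400),interpolation=cv2.INTER_CUBIC),cv2.resize(w[130:330,180:380],(400,400),interpolation=cv2.INTER_CUBIC)])
cv2.imwrite('pics/chk3.png',C)
```

```text
35.10494681174486 [-0.32873191  1.19409363  1.11986585] 18.925
```

View pics/chk3.png

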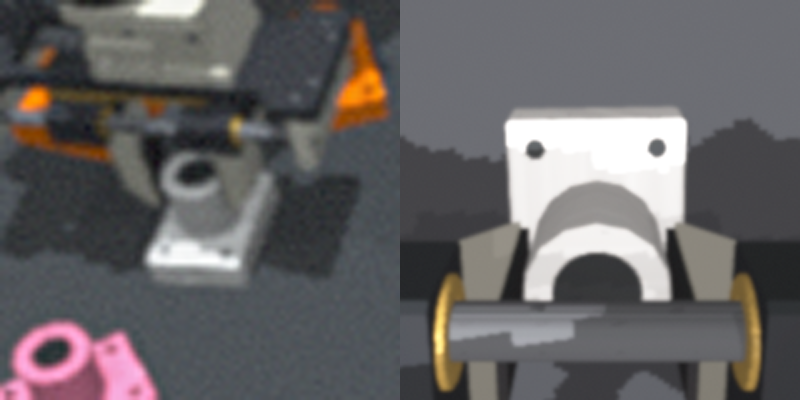

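The jaws now hold steady at 35 mm, straddling the housing. I lift a little to test whether it comes along.

arm_command(
  increments=[1,0,0,-5,0,1,0,0,-15,0,1,0,0,-30,0,1,0,0,-30,0,1,0,0,-30,0],
)

```text
time: 19.65
tool_pos: [470.5, -380.1, 34.0]
tcp_rot: [-3.142, -0.0, -0.17]
contact_force: [-0.4, -0.1, -4.0]
grip_width: 34.8
```

```bash
cat >> h.py <<'E'
def edge(w,lo=None):
    "white flange back edge in wrist image: bounding box of white area above the gripper"
    h=cv2.cvtColor(w,cv2.COLOR_BGR2HSV);m=((h[...,2]>185)&(h[...,1]<40)).astype(np.uint8)
    m[250:]=0;m[:,:200]=0;m[:,350:]=0
    cs,_=cv2.findContours(m,cv2.RETR_EXTERNAL,cv2.CHAIN_APPROX_NONE);k=max(cs,key=cv2.contourArea);return cv2.boundingRect(k)
E
python3 - <<'E'
from h import *
o=sensors.get_obs();print(o['grip_width'],o['contact_force'],o['moment'],o['tool_pos'])
w=imaging.capture('wrist');cv2.imwrite('pics/w7.png',w)
print('before',edge(cv2.imread('pics/w6.png')),'after',edge(w))
E
```

```text
34.81396158898333 [-0.42292981 -0.14573194 -3.95404184] [-0.06036171  0.1981458   0.02429528] [ 470.50758306 -380.10877473   33.97909409]
before (261, 0, 89, 93) after (233, 188, 90, 62)
```

It came along: Fz is -4 N and the view of the part is unchanged. I carry it over the cocked handle to above the nest.

arm_command(
  increments=[1,0,0,-15,0,1,0,0,-45,0,1,0,0,-80,0,1,0,0,-106,0,1,-1,-10,-106,0,1,-5,-40,-106,0,1,-10,-80,-106,0,1,-16,-125,-106,-2,1,-22,-170,-106,-4,1,-28,-215,-106,-6.1,1,-34,-260,-106,-6.1,1,-39,-300,-106,-6.1,1,-42,-324,-106,-6.1,1,-43,-331.4,-106,-6.1,1,-43,-331.4,-106,-6.1,1,-43,-331.4,-106,-6.1],
)

```text
time: 21.7
tool_pos: [484.0, -47.1, 139.6]
tcp_rot: [3.141, 0.0, -0.064]
contact_force: [0.3, 0.2, -3.4]
grip_width: 34.8
```

Run:
```python
from h import *
T=pose();o=sensors.get_obs();print(o['grip_width'],o['contact_force'],T[:3,3],o['tcp_rot'],'fix',w2f(T[:3,3]))
w=imaging.capture('wrist');cv2.imwrite('pics/w8.png',w);np.save('T8.npy',T);print(edge(w),edge(cv2.imread('pics/w7.png')))
cv2.imwrite('pics/w8b.png',cv2.resize(w,(800,600),interpolation=cv2.INTER_CUBIC))
```

```text
34.78861332151542 [ 0.25307245  0.21506676 -3.40171112] [483.96658055 -47.09332099 139.63681362] [ 3.14144592e+00  3.93612976e-04 -6.39455021e-02] fix [-85.03887134  27.55699529]
(207, 0, 143, 246) (233, 188, 90, 62)
```

View pics/w8b.png

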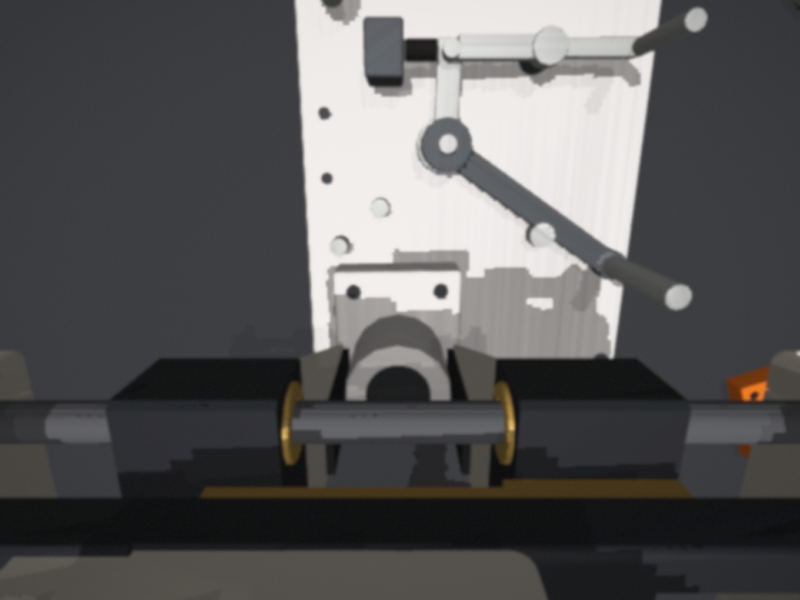

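Run:
```python
from h import *
T=np.load('T8.npy')
for n,u,v,z in [('edge L',335,269,153.6),('edge R',461,269,153.6),('boreC',398,397,187.6),('d2',340,245,28),('e2',380,208,26),('pivot',448,145,38),('plate R corner?',313,362,12)]: print(n,w2f(ray('wrist',u*.7,v*.7,z,T)).round(1))
```

```text
edge L [-49.4  51.2]
edge R [-49.6   3. ]
boreC [-85.6  27.3]
d2 [-61.6  64.5]
e2 [-38.2  38.4]
pivot [-0.5 -2.7]
plate R corner? [-150.6   89.4]
```

The arm is still cocked, with the catch pin on the sear at (450,50). The held housing is square to the fixture, its centre at about fixture (-84.5,27). I shift 1.5 mm and lower onto the plate.

arm_command(
  increments=[1,0,-1.5,20,0,1,0,-1.5,60,0,1,0,-1.5,95,0,1,0,-1.5,112,0,1,0,-1.5,118,0,1,0,-1.5,121,0,1,0,-1.5,123,0,1,0,-1.5,123,0,1,0,-1.5,123,0],
)

```text
time: 22.88
tool_pos: [484.5, -44.8, 17.3]
tcp_rot: [3.142, -0.001, -0.063]
contact_force: [-0.3, 0.3, -3.4]
grip_width: 34.8
```

arm_command(
  increments=[1,0,0,0.6,0,1,0,0,1.2,0,1,0,0,1.2,0],
)

```text
time: 23.25
tool_pos: [484.3, -44.8, 15.9]
tcp_rot: [-3.142, -0.0, -0.063]
contact_force: [-0.8, 0.4, -0.3]
grip_width: 35.3
```

Landed (Fz is back to 0). I open and lift off.

arm_command(
  increments=[0.8,0,0,0,0,0.2,0,0,0,0,0.15,0,0,0,0,0.15,0,0,0,0,0.15,0,0,0,0,0.15,0,0,0,0,0.15,0,0,-10,0,0.15,0,0,-40,0,0.15,0,0,-90,0,0.15,0,0,-124,0,0.15,0,0,-124,0],
)

```text
time: 24.62
tool_pos: [486.1, -45.2, 143.0]
tcp_rot: [3.14, -0.007, -0.063]
contact_force: [0.1, -0.3, -1.2]
grip_width: 77.9
```

Run:
```python
from h import *
T=pose();o=sensors.get_obs();print(o['grip_width'],o['contact_force'],T[:3,3])
w=imaging.capture('wrist');cv2.imwrite('pics/w9.png',w);np.save('T9.npy',T)
for n,p,z in [('flange corner',(-50,54),30),('flange corner',(-50,4),30)]: print(proj('wrist',(*f2w(p),z),T))
h=cv2.cvtColor(w,cv2.COLOR_BGR2GRAY);c=h[130:290,180:380];cv2.imwrite('pics/w9b.png',cv2.resize(w[100:300,140:420],None,fx=2.8,fy=2.8,interpolation=cv2.INTER_CUBIC))
```

```text
77.87205017142854 [ 0.1488905  -0.28974761 -1.24036964] [486.05865405 -45.2266606  142.97895581]
(np.float64(251.30920199340272), np.float64(161.65113343872494))
(np.float64(305.5855534828746), np.float64(161.53152364295374))
```

View pics/w9b.png

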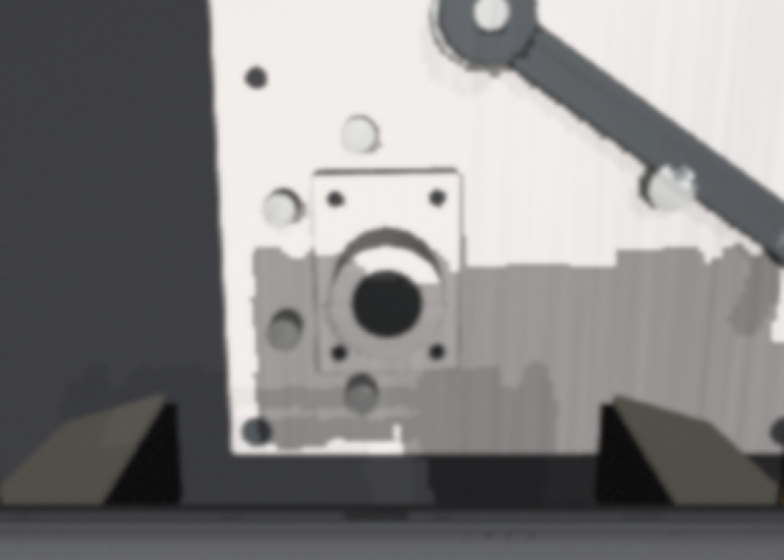

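The housing is in the nest between the end pins, clear of the datum pins by a few mm, and the arm is still cocked. Next I shut the fingers and go to the +x side of the trigger pin.

arm_command(
  increments=[1,10,8,0,0,1,40,33,0,0,1,80,65,0,0,1,120,98,0,0,1,150,122,0,0,1,164.5,134.5,0,0,1,164.5,134.5,20,0,1,164.5,134.5,55,0,1,164.5,134.5,75,0,1,164.5,134.5,80,0,1,164.5,134.5,80,0,1,164.5,134.5,80,0],
)

```text
time: 26.18
tool_pos: [640.6, -189.8, 60.6]
tcp_rot: [3.141, -0.002, -0.063]
contact_force: [-0.0, 0.6, 0.3]
grip_width: 0.4
```

```bash
cat >> h.py <<'E'
def trig():
    o=sensors.get_obs();print(w2f(o['tool_pos']).round(1),o['tool_pos'][2].round(1),'F',(FR.T@o['contact_force'][:2]).round(2),o['contact_force'][2].round(1),o['grip_width'].round(1) if hasattr(o['grip_width'],'round') else o['grip_width'],o['time'])
E
python3 -c "from h import *;trig()"
```

```text
[  79.8 -105.5] 60.6 F [-0.08  0.62] 0.3 0.3997714520626817 26.175
```

Now sweep towards -x up to about 8 mm of trigger travel.

arm_command(
  increments=[1,-5,0,0,0,1,-10,0,0,0,1,-14,0,0,0,1,-17,0,0,0,1,-20,0,0,0,1,-22,0,0,0,1,-22,0,0,0],
)

```text
time: 27.05
tool_pos: [620.2, -188.5, 62.0]
tcp_rot: [3.14, -0.006, -0.063]
contact_force: [3.4, 0.6, 7.0]
grip_width: 0.3
```

```bash
python3 -c "from h import *;trig()"
```

```text
[  59.5 -105.4] 62.0 F [3.35 0.85] 7.0 0.25909256157603355 27.05
```

arm_command(
  increments=[1,-2,0,0,0,1,-4,0,0,0,1,-6,0,0,0,1,-6,0,0,0],
)

```text
time: 27.55
tool_pos: [614.5, -188.3, 62.1]
tcp_rot: [3.14, -0.007, -0.063]
contact_force: [4.1, 0.0, 7.0]
grip_width: 0.3
```

```bash
python3 -c "from h import *;trig()"
```

```text
[  53.7 -105.6] 62.1 F [4.09 0.26] 7.0 0.33413857479545916 27.55
```

arm_command(
  increments=[1,-1.5,0,0,0,1,-3,0,0,0,1,-3,0,0,0,1,-3,0,0,0,1,-3,0,0,0,1,-3,0,0,0],
)

```text
time: 28.3
tool_pos: [611.5, -188.2, 62.1]
tcp_rot: [3.14, -0.007, -0.063]
contact_force: [4.0, 0.1, 6.5]
grip_width: 0.7
```

Run:
```python
from h import *
trig()
s=imaging.capture('scene');cv2.imwrite('pics/scene4.png',s);a=cv2.imread('pics/scene3.png')
for n,f in [('cocked',(-75,-112)),('closed .08',(-134.6,-10.8))]:
    u,v=[int(round(x)) for x in proj('scene',(*f2w(f),75))];
    print(n,u,v,'before',a[v-4:v+5,u-4:u+5].mean().round(),'now',s[v-4:v+5,u-4:u+5].mean().round(),'diff',cv2.absdiff(a,s)[v-8:v+9,u-6:u+7].mean().round(1))
```

```text
[  50.7 -105.6] 62.1 F [3.96 0.34] 6.5 0.6590458795348374 28.3
cocked 218 193 before 140.0 now 113.0 diff 57.9
closed .08 257 176 before 85.0 now 84.0 diff 7.2
```

arm_command(
  increments=[1,5,0,0,0,1,12,0,0,0,1,20,0,0,0,1,30,0,0,0,1,30,0,-20,0,1,30,0,-60,0,1,28,-2,-90,0,1,-10,-25,-90,0,1,-55,-50,-90,0,1,-100,-78,-90,0,1,-135,-98,-90,0,1,-150,-105,-90,0,1,-150,-105,-90,0,1,-150,-105,-90,0],
)

```text
time: 30.1
tool_pos: [466.9, -73.7, 149.8]
tcp_rot: [3.141, -0.001, -0.063]
contact_force: [0.2, -0.3, 0.3]
grip_width: 0.2
```

Run:
```python
from h import *
T=pose();o=sensors.get_obs();print(o['contact_force'],T[:3,3],o['time'])
w=imaging.capture('wrist');np.save('T10.npy',T);s=imaging.capture('scene');t=imaging.capture('top')
for n,i in zip(('w10','scene10','top10'),(w,s,t)): cv2.imwrite(f'pics/{n}.png',i)
C=np.zeros((600,800,3),np.uint8)
C[:420,:560]=w
u,v=[int(x) for x in proj('scene',(*f2w((-20,-20)),12))]
C[:240,560:]=cv2.resize(s[v-60:v+60,u-60:u+60],(240,240),interpolation=cv2.INTER_CUBIC)
C[420:,:]=cv2.resize(t[150:290,150:484],(800,336))[:180]
C[240:420,560:]=cv2.resize(s[140:320,80:480],(240,180))
cv2.imwrite('pics/fin.png',C)
```

```text
[ 0.23778149 -0.31340089  0.26353366] [466.92108289 -73.67878013 149.78538473] 30.1
```

View pics/fin.png

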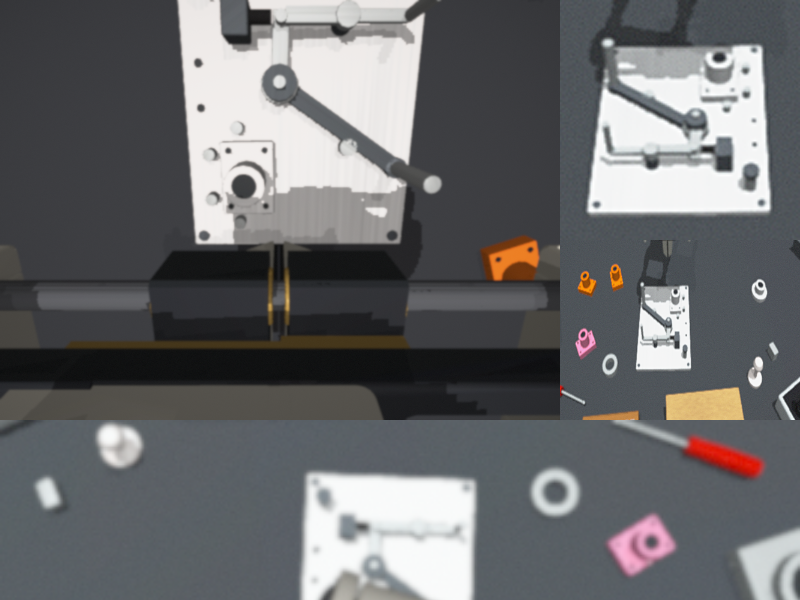

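Not tripped: the arm is still cocked at pixel (345,145), although the closed fingers went to the pin's nominal travel (they felt only 4 N). The housing sits in place and the bystanders are undisturbed. I take hold of the trigger pin with the pads instead, jaws along fixture x, so the pull is positive.

arm_command(
  increments=[0.3,10,7,0,-10,0.3,35,24,0,-20,0.3,65,45,0,-30,0.3,95,66,0,-40,0.3,125,87,0,-50,0.3,145,101,0,-60,0.3,151.5,105,0,-70,0.3,151.5,105,0,-80,0.3,151.5,105,0,-90,0.3,151.5,105,0,-90,0.3,151.5,105,25,-90,0.3,151.5,105,60,-90,0.3,151.5,105,80,-90,0.3,151.5,105,86,-90,0.3,151.5,105,86,-90,0.3,151.5,105,86,-90],
)

```text
time: 32.25
tool_pos: [611.2, -187.9, 64.9]
tcp_rot: [3.14, 0.001, 1.507]
contact_force: [-0.0, 0.3, 0.2]
grip_width: 64.3
```

```bash
python3 -c "
from h import *
trig();print(sensors.get_obs()['tcp_rot'])"
```

```text
[  50.4 -105.4] 64.9 F [-0.05  0.26] 0.2 64.3028347957938 32.25
[3.13960287e+00 6.24835986e-04 1.50678929e+00]
```

Centred on the pin. Close on it.

arm_command(
  increments=[0.8,0,0,0,0,1,0,0,0,0,1,0,0,0,0,1,0,0,0,0,1,0,0,0,0,1,0,0,0,0,1,0,0,0,0,1,0,0,0,0],
)

```text
time: 33.25
tool_pos: [610.5, -187.6, 63.7]
tcp_rot: [3.142, -0.0, 1.508]
contact_force: [0.1, -0.0, -0.1]
grip_width: 0.4
```

```bash
python3 -c "
from h import *
trig()"
```

```text
[  49.7 -105.1] 63.7 F [ 0.11 -0.01] -0.1 0.4061128607009339 33.25
```

The jaws shut with nothing between them. All the readings fit one cause: the fingertips sit about 33 mm higher than the reported TCP.
- The first boss grasp closed on nothing.
- The handle was only held near its top.
- The housing was held by its boss.
- The trigger push gave an upward force, riding on the pin's top.

I reopen and go 20 mm lower.

arm_command(
  increments=[0.5,0,0,0,0,0.5,0,0,0,0,0.5,0,0,0,0,0.5,0,0,0,0,0.5,0,0,0,0,0.5,0,0,5,0,0.5,0,0,12,0,0.5,0,0,20,0,0.5,0,0,20,0],
)

```text
time: 34.38
tool_pos: [609.8, -187.3, 42.5]
tcp_rot: [-3.14, -0.001, 1.508]
contact_force: [-0.5, 1.0, 0.1]
grip_width: 45.8
```

arm_command(
  increments=[0.8,0,0,0,0,1,0,0,0,0,1,0,0,0,0,1,0,0,0,0,1,0,0,0,0,1,0,0,0,0],
)

```text
time: 35.12
tool_pos: [610.6, -187.6, 43.9]
tcp_rot: [3.141, 0.0, 1.508]
contact_force: [0.5, 0.6, 0.9]
grip_width: 8.9
```

```bash
python3 -c "
from h import *
trig()"
```

```text
[  49.8 -105.1] 43.9 F [0.49 0.66] 0.9 8.852128372583772 35.125
```

The pin is held (8.9 mm). Pull towards fixture -x.

arm_command(
  increments=[1,0,-3,0,0,1,0,-6,0,0,1,0,-9,0,0,1,0,-12,0,0,1,0,-12,0,0],
)

```text
time: 35.75
tool_pos: [600.4, -186.1, 44.0]
tcp_rot: [3.138, -0.001, 1.507]
contact_force: [6.8, 1.9, -1.9]
grip_width: 8.7
```

```bash
cat >> h.py <<'E'
def cocked():
    "share of changed pixels round cocked / closed handle against pictures with the arm cocked"
    s=imaging.capture('scene');a=cv2.imread('pics/scene10.png');d=cv2.absdiff(a,s).max(2)
    for n,f in [('cocked',(-75,-112)),('closed',(-134.6,-10.8))]:
        u,v=[int(round(x)) for x in proj('scene',(*f2w(f),75))];print(n,d[v-8:v+9,u-4:u+5].mean().round(1))
    cv2.imwrite('pics/last.png',s)
E
python3 -c "
from h import *
trig();cocked()"
```

```text
[  39.5 -104.2] 44.0 F [6.63 2.35] -1.9 8.717034569288662 35.75
cocked 48.4
closed 16.4
```

arm_command(
  increments=[1,0,-1.5,0,0,1,0,-3,0,0,1,0,-4,0,0,1,0,-4,0,0],
)

```text
time: 36.3
tool_pos: [596.5, -185.3, 43.9]
tcp_rot: [3.137, -0.002, 1.507]
contact_force: [6.9, 5.1, -1.2]
grip_width: 8.6
```

```bash
python3 -c "
from h import *
trig();cocked()"
```

```text
[  35.6 -103.7] 43.9 F [6.62 5.46] -1.2 8.64879759011764 36.3
cocked 52.5
closed 35.7
```

arm_command(
  increments=[1,0,0,0,0,1,0,0,0,0,1,0,0,0,0,1,0,0,0,0],
)

```text
time: 36.85
tool_pos: [596.5, -185.3, 43.9]
tcp_rot: [3.137, -0.002, 1.507]
contact_force: [7.8, 5.4, -2.5]
grip_width: 8.9
```

```bash
cat >> h.py <<'E'
def armscan(im,name='scene',T=None):
    g=cv2.cvtColor(im,cv2.COLOR_BGR2GRAY)
    out=[]
    for a in np.arange(0,1.2,.07):
        v=[]
        for r in (40,50,60,70):
            x,y=[int(round(q)) for q in proj(name,(*f2w((-r*np.cos(a),-r*np.sin(a))),28),T)];v.append(g[y,x])
        out.append((round(float(a),2),int(np.mean(v))))
    print(name,out)
E
python3 -c "
from h import *
trig();cocked();armscan(cv2.imread('pics/scene10.png'));armscan(cv2.imread('pics/last.png'))"
```

```text
[  35.6 -103.7] 43.9 F [7.43 5.91] -2.5 8.880728057713283 36.85
cocked 52.3
closed 36.0
scene [(0.0, 244), (0.07, 244), (0.14, 244), (0.21, 244), (0.28, 244), (0.35, 244), (0.42, 244), (0.49, 244), (0.56, 244), (0.63, 244), (0.7, 246), (0.77, 245), (0.84, 186), (0.91, 112), (0.98, 111), (1.05, 110), (1.12, 76), (1.19, 85)]
scene [(0.0, 113), (0.07, 103), (0.14, 101), (0.21, 126), (0.28, 207), (0.35, 236), (0.42, 241), (0.49, 240), (0.56, 239), (0.63, 238), (0.7, 238), (0.77, 238), (0.84, 238), (0.91, 237), (0.98, 238), (1.05, 238), (1.12, 238), (1.19, 239)]
```

Tripped: the scan now finds the arm at about 0.1 rad. I let the trigger back under control, open, and withdraw.

arm_command(
  increments=[1,0,4,0,0,1,0,8,0,0,1,0,12,0,0,1,0,15.5,0,0,0.5,0,15.5,0,0,0.5,0,15.5,0,0,0.5,0,15.5,0,0,0.5,0,15.5,0,0,0.5,0,15.5,0,0,0.5,0,15.5,-20,0,0.5,0,15.5,-60,0,0.5,0,15.5,-106,0,0.5,0,15.5,-106,0],
)

```text
time: 38.52
tool_pos: [612.2, -188.4, 154.3]
tcp_rot: [3.133, 0.003, 1.508]
contact_force: [0.6, 0.4, -0.3]
grip_width: 45.6
```

arm_command(
  increments=[0.5,8,-15,0,0,0.5,28,-50,0,0,0.5,48,-90,0,0,0.5,66,-120,0,0,0.5,75,-136,0,0,0.5,75,-136,0,0,0.5,75,-136,0,0],
)

```text
time: 39.4
tool_pos: [479.6, -104.5, 149.5]
tcp_rot: [3.141, 0.0, 1.508]
contact_force: [0.1, 0.6, -0.2]
grip_width: 46.0
```

Run:
```python
from h import *
T=pose();o=sensors.get_obs();print(o['contact_force'],w2f(T[:3,3]),T[2,3],o['time'])
w=imaging.capture('wrist');cv2.imwrite('pics/w11.png',w)
armscan(w,'wrist',T);s=imaging.capture('scene');armscan(s);cv2.imwrite('pics/scene11.png',s)
# fine arm angle from wrist
g=cv2.cvtColor(w,cv2.COLOR_BGR2GRAY);A=np.arange(-.2,.4,.01);p=[]
for a in A: p.append(np.mean([g[tuple(int(round(q)) for q in proj('wrist',(*f2w((-r*np.cos(a),-r*np.sin(a))),28),T))[::-1]] for r in range(30,72,3)]))
p=np.array(p);print('arm dark centre',A[p<120].mean() if (p<120).any() else p.astype(int))
# bore: dark blob near housing centre, z=64
u,v=[int(q) for q in proj('wrist',(*f2w((-85,36)),64),T)];print('nest px',u,v)
m=(g<80).astype(np.uint8);m2=np.zeros_like(m);m2[v-25:v+25,u-25:u+25]=m[v-25:v+25,u-25:u+25]
for c in cv2.findContours(m2,cv2.RETR_EXTERNAL,cv2.CHAIN_APPROX_NONE)[0]:
    if cv2.contourArea(c)>40:(x,y),r=cv2.minEnclosingCircle(c);print('blob',x,y,r,cv2.contourArea(c),'fix',w2f(ray('wrist',x,y,64,T)))
# flange corner holes (small dark) at z=30
m=(g<130).astype(np.uint8)
for c in cv2.findContours(m,cv2.RETR_LIST,cv2.CHAIN_APPROX_NONE)[0]:
    a=cv2.contourArea(c)
    if 4<a<60:
        (x,y),r=cv2.minEnclosingCircle(c);f=w2f(ray('wrist',x,y,30,T))
        if abs(f[0]+85)<40 and abs(f[1]-36)<32: print('hole',f.round(1),a)
```

```text
[ 0.11160877  0.56674444 -0.1532287 ] [-85.96381942 -30.0137666 ] 149.5106508656988 39.4
wrist [(0.0, 96), (0.07, 96), (0.14, 93), (0.21, 151), (0.28, 215), (0.35, 239), (0.42, 239), (0.49, 239), (0.56, 236), (0.63, 214), (0.7, 178), (0.77, 176), (0.84, 176), (0.91, 187), (0.98, 196), (1.05, 208), (1.12, 236), (1.19, 238)]
scene [(0.0, 118), (0.07, 108), (0.14, 109), (0.21, 133), (0.28, 217), (0.35, 243), (0.42, 244), (0.49, 244), (0.56, 240), (0.63, 231), (0.7, 227), (0.77, 222), (0.84, 207), (0.91, 201), (0.98, 189), (1.05, 186), (1.12, 187), (1.19, 190)]
arm dark centre 0.07500000000000023
nest px 278 123
blob 277.5 124.5 11.597513198852539 384.0 fix [-85.44434578  35.30137127]
hole [-111.9   18.6] 10.5
hole [-58.3  18.5] 11.0
hole [-58.5  52.3] 11.0
hole [-111.9   52.2] 12.5
```

Clamped: arm at 0.075 rad, bore at fixture (-85.4,35.3), flange holes square to the fixture within about 0.2°. Handing in.

```bash
python3 -c "
from h import *
a=cv2.imread('pics/scene0.png');s=cv2.imread('pics/scene11.png')
for n,p in dict(cap=(470,0),).items(): pass
g=cv2.absdiff(a,s).max(2)
for n,(x,y,r) in dict(cap=(412,189,12),block=(434,250,8),ring=(163,265,12),sphere=(405,270,14),pin_gauge=(288,252,6),orange1=(124,183,13),orange2=(174,176,12),pink=(122,242,14)).items(): print(n,(g[y-r:y+r,x-r:x+r]>60).mean().round(3))
print(ticket.close_job())"
```

```text
cap 0.0
block 0.0
ring 0.0
sphere 0.0
pin_gauge 0.0
orange1 0.0
orange2 0.0
pink 0.0
the job is handed in; nothing more can be done
None
```

The housing is clamped in the nest and the job is handed in, at about 39 s of the 70 s allowed.

**What I did:**
- **Cocking:** I swung the arm back by its handle until the force rose about 2 N as it first touched the buffer, against the 7 N allowed. I then let it back onto the sear, which held at about 0.98 rad.
- **Placing:** I set the housing down about 7 mm short of the datum pins.
- **Tripping:** I gripped the trigger pin, pulled it about 15 mm and let it back under control.

**Last checks:**

| Check | Measured | Expected |
|---|---|---|
| Arm angle | 0.075 rad | about 0.08 rad |
| Housing centre, fixture frame | (-85.4, 35.3) mm | (-85, 36) mm |
| Squareness, from the four flange holes | within about 0.2° | square |
| Force on the tool | about 0.6 N or less, touching nothing | 0 |
| Bystanders and look-alikes, scene camera before/after | no change | no change |

**What failed or disagreed:**
- **First grasp of the housing:** the fingers shut on nothing.
- **First two tries at the trigger:** the closed-finger push did not trip it, and the first grip on the pin closed on nothing.
- **Fingertip height:** all three misses fit the real fingertips being about 33 mm higher than the reported TCP. Going lower fixed it; I did not measure the offset separately. None of the misses moved the housing or released the arm.
- **Catch angle:** I had estimated about 1.02 rad from the pictures, against the 0.98 rad where the sear held.

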